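# Open the sprung hood of a checking fixture and step its slide under the pointer

### The arm

A 7-joint arm with a two-finger parallel gripper is mounted at the origin on a cart in front of the work surface, level with it; the furniture and walls round the work are solid. World frame = base frame: x ahead of the robot, y to its left, z up, the work surface at z = 0. Lengths are in m, angles in rad, forces in N, time in s.
With the tool pointing down it reaches from about 0.4 to 0.875 m from the base axis. Payload 6.5 kg.
Tool frame: the origin (TCP) lies on the centre line of the jaws, within the pads' length; the fingertips stand 22 mm ahead of it and the grasp point (between the pads) lies 3 mm ahead of it (ctrl.nose_length is the distance from the TCP to the fingertips, in m); z points along the fingers, y is the line along which they close (so a half turn about z gives the same grasp; the last joint's range is limited). The gripper opens to 88 mm and grips with 3 to 60 N. Pads are 18 mm wide; open, the fingers measure 123 mm over their backs; the gripper's body (75 mm by 187 mm) begins 45 mm behind the grasp point.
Start: joints at [-1.39, 0.536, -0.004, 1.538, 0.003, 1.067, -0.071], TCP at [0.159, 0.63, 0.261] pointing down, gripper open.
Joint ranges: [-2.7, 2.7], [-0.37, 2.16], [-1.27, 1.26], [0.24, 2.4], [-1.31, 4.45], [0.19, 1.91], [-2.76, 2.76]. Speed limits (rad/s): [2.39, 2.39, 3.14, 3.14, 3.14, 3.14, 3.14].

### API

Orientations are given as a 3x3 rotation matrix whose columns are the frame's x, y, z axes.
In Python, from bench import readout, imaging, job, nets, ctrl gives the robot as it stands.
- The arm moves only by the tool drive_tool, never from a script. Its argument "series" is a list that holds one entry, the list of rows, each a list of 7 numbers: the turn, a rotation vector about the tool's x, y, z in rad, then the shift along the tool's x, y, z in mm, then the closure, from -1 (fully open) to 1 (shut). A call has exactly 8 rows; each row shifts and turns the commanded pose from where the row before left it, along the tool's axes as they then stand; what a row does not reach is not made up. A row lasts 1/8 s, in which the tool goes at most 62.5 mm and 10.7 degrees, less where a joint would pass 70% of its speed; a pose out of reach is approached as far as the arm can. A call is refused whole if a number of a shift passes 62.5 or a number of a turn 0.188, either way. A call with a gripper value outside its range is refused whole. The fingers move at their own pace and stop on an object; "force" is the grip in N (left out, the last holds). Time passes only in rows, so rows that do not move let the fingers close, or fill a call up. It gives the time, the measured TCP pose, the force, the opening and the grip force at its end, in the units of the state.
- readout.get_state(): the state, without advancing time (a new reading comes with each control period).
- imaging.capture(name): name is "scene" or "top" or "wrist"; returns (picture, depth): 480x640x3 uint8, red, green, blue; 480x640 float32, m along the optical axis (not along the pixel's ray), 0 where there is no reading.
- imaging.camera_model(name): a dict with "vertical_fov" (degrees; the focal length in pixels is half the picture's height over the tangent of half this angle, whatever the lens; pixels are square), "cx", "cy" (the principal point, pixels), "k1" (the pictures are not rectified: a ray, as slopes to the right and down, at radius r is drawn at 1 + k1 r^2 times it, then the intrinsics apply), "R" (3x3) and "t" (3): a world point X has camera coordinates R X + t; the wrist camera has in their place "hand_eye" (4x4, takes a point from camera to tool coordinates, whose origin is the TCP and whose axes are the flange's). Camera axes: x right, y down, z forward; pixel columns grow to the right and rows downward; lengths in m; the calibration is good to about 2 mm. A picture is of the moment at which its call begins: read the wrist's pose just before it. camera_model takes no time and is no camera call.
- job.finish_job(): hands the job in; it is judged then, once.
Trained networks look in the newest picture that a camera, given by its name, has taken for a name from the list of things; names that differ only in an ending like _2 or _b are one class to them, and where a whole thing is asked for, a point or a joint stands for the part that bears it (a point fixed in the world has none). Each returns a list of dicts, best first, with "p" (0 to 1); they miss things now and then, are a little off and sometimes report something else, mostly with a low value. They report only what shows in the picture. A call takes as long as a camera call.
- nets.recognise(label, camera): "centre" ([column, row] in pixels, amid what is visible of it).
- nets.silhouettes(label, camera): "pixels" (480x640 bool, what is visible of it) and "centre" ([column, row] in pixels, amid what is visible of it).
The state is a dict: "time": time; "q": joint angles; "joint_vel": joint speeds; "tau": joint torques, N m; "tcp_pos": TCP position; "orientation": TCP orientation; "ft_force": force on the tool from outside, world axes, zero at the start; "moment": the same for the moment, N m; "gripper_width": opening from 0.0 (shut) to 1.0 (fully open); "grip_force": force on a finger pad.
Only numpy, scipy, OpenCV 4.12 (cv2) and the standard library are available. Lean on these libraries where they do the work, as an engineer would, in place of code of your own. Each camera call takes 0.05 s, during which the arm holds its last target. There are 200 camera calls.

### The job

On the bench stands a green checking fixture whose grey hood is latched shut: press the red button on the hood, without forcing it, and let the sprung hood rise gently under your hand, steadied all the way up, until it stands fully open by itself. Then move the sliding carrier by its black knob so that the red mark lies right under the brass pointer, pause there about a second, then move it so that the yellow mark lies right under the pointer, and let go. Leave the cans, the tin and the tape measure beside it where they stand.

Things in the scene. Friction and masses are not known exactly. Their poses are not given: they have to be found in the camera images.
- fixture: Green steel base tray, fixed to the bench, 164 (x) x 174 (y) x 26 mm high; origin at the centre of its underside, +x towards the hinge (away from the robot), z up. Its place and yaw differ each time. With the hood shut it is 72 mm high. Before its front stands a steel latch bracket, 42 mm high, 50 mm wide in y, out to x = -96 mm.
- hood (a joint): Angle of the grey hood about its hinge, rad: 0 shut and latched, 1.48 fully open against a stop, nearly upright. A spring drives it open and keeps it open. Held from above at the button it pushes up with 4 to 6 N when shut and about 2 N near the stop; let go before it is nearly at the stop, it flies up and bangs.
- hood_hinge (a point): Middle of the hood's hinge axis, at (82, 0, 28) mm in the fixture's frame. Its frame turns with the hood: y along the hinge, z the outward normal of the hood's top, x away from its front edge; shut, as the fixture's. The hood is a box, 164 mm from hinge to front edge, 174 mm wide; its outer top face lies 44 mm from the hinge axis along z.
- button_seat (a point): Point on the hood's outer face under the red button's middle, at (-140, 0, 44) mm in the hinge point's frame; z outward. The button is a 32 mm round cap whose top stands 11 to 29 mm above this point, differently each time. It takes 1 to 2.5 N, frees the latch after 4 of its 6 mm, then meets a hard stop. The latch catches again if it comes up before the hood's front has risen 12 mm.
- pointer_tip (a point): Tip of the fixed brass pointer, 30 mm above the bench, at (10, 0, 30) mm in the fixture's frame. It hangs from a 56 mm high arm that runs back (+x) to a post at the hinge side.
- red_mark (a point): Centre of the red disc, 10 mm across, on the aluminium carrier plate's top (27 mm above the bench). Axes as the fixture's. The carrier, 80 x 90 mm, slides in the fixture's x and y against about 2 N each way, stays where it is left and cannot turn.
- yellow_mark (a point): Centre of the yellow disc, 10 mm across, on the carrier plate. Seen from the red mark it lies at (-26, -42) mm in the fixture's x and y.
- knob_top (a point): Centre of the top, 53 mm above the bench, of the carrier's black knob: 22 mm across from 34 to 53 mm high, on a 16 mm neck. Seen from it the red mark lies at (52, 22) mm, the yellow one at (26, -20) mm in the fixture's x and y. With the hood open it can be taken from above, fingers closing along the fixture's y; all else near it is under 57 mm high.
- carrier (a joint): Position of the carrier along the fixture's x, m, from -0.018 to 0.018.
- saddle (a joint): Position of the carrier along the fixture's y, m, from -0.027 to 0.027.
- oil_can: Blue pump oiler, 68 x 106 x 152 mm, origin at the centre of its underside; stands behind the fixture. Bystander.
- spray_can: Orange aerosol can, 68 mm across, 190 mm tall, origin at the centre of its underside; stands to the right. Bystander.
- tape_measure: Yellow tape measure, 38 x 78 x 62 mm, origin at the centre of its underside; stands to the right in front. Bystander.
- flux_tin: Round paste tin with green lid, 75 mm across, 40 mm high, origin at the centre of its underside; stands behind. Bystander.

How it is judged:
On the way, in this order (a step that is already met when the one before it is completed fails the run):
1. the hood stands fully open (over 1.4 rad) and still (value of joint hood above 1.4 rad and velocity of joint hood between -0.1 and 0.1 rad/s), for 0.3 s.
2. the red mark is under the pointer within 4 mm for half a second (horizontal distance between red_mark and pointer_tip below 0.004 m), for 0.5 s.
At the end, for the whole second after the job is handed in: The hood stands fully open (over 1.4 rad), the yellow mark lies under the pointer within 4 mm (horizontally) with the carrier at rest and let go, and the bystanders are where they stood (within 30 mm) (value of joint hood above 1.4 rad and horizontal distance between yellow_mark and pointer_tip below 0.004 m and velocity of joint carrier between -0.005 and 0.005 m/s and velocity of joint saddle between -0.005 and 0.005 m/s); the robot touches nothing.
It fails at once if the hood springs up out of hand (faster than 2.5 rad/s) (velocity of joint hood above 2.5 rad/s).
It fails at once if the button or hood is forced (over 30 N) (contact force between the fingers and hood above 30 N).
It fails at once if a can, the tin or the tape measure is knocked away (over 30 mm) (distance of any of oil_can, spray_can, tape_measure, flux_tin from where it was at the start of the episode above 0.03 m).
It also fails if it takes over 69 s, if anything falls off the work surface, if the arm or the gripper's body presses on something with over 40 N, if the wrist force passes 120 N, or if a joint passes its speed limit or range.

## Working session

There is one attempt and no reset: what is moved stays moved. The work goes in short steps, Python scripts to look and compute and a tool call to move; the robot and the scene stay as the last step left them, time stands still between calls to the robot, and variables do not carry over. Pictures are saved under pics/ and viewed, at most 12 in all, crops included, and the job is handed in when it is done.

Besides the shell and the picture viewer there is one more tool, called as name(argument=value, ...), one argument or row to a line, values as JSON. drive_tool: Moves the arm, as the interface text tells. Its arguments: {"type":"object","properties":{"series":{"type":"array"},"force":{"type":"number"}},"required":["series"]}

```bash
ls; mkdir -p pics
cat > h.py <<'E'
import numpy as np, cv2
from bench import readout, imaging, job, nets, ctrl
def ray(m,uv):
    f=240/np.tan(np.radians(m["vertical_fov"])/2)
    K=np.array([[f,0,m["cx"]],[0,f,m["cy"]],[0,0,1]])
    p=cv2.undistortPoints(np.array(uv,float).reshape(-1,1,2),K,np.array([m["k1"],0,0,0,0.]),None,None).reshape(-1,2) if 1 else 0
    return np.c_[p,np.ones(len(p))]
def pose(name,st=None):
    m=imaging.camera_model(name)
    if "R" in m:
        R=np.array(m["R"]).T; return m,R,-R@np.array(m["t"])
    H=np.array(m["hand_eye"]); O=np.array(st["orientation"]); 
    return m,O@H[:3,:3],O@H[:3,3]+np.array(st["tcp_pos"])
def world(name,uv,d,st=None):
    m,R,t=pose(name,st); return (ray(m,uv)*np.array(d).reshape(-1,1))@R.T+t
def onplane(name,uv,z,st=None):
    m,R,t=pose(name,st); r=ray(m,uv)@R.T; return t+r*((z-t[2])/r[:,2])[:,None]
def cloud(name,d,mask,st=None):
    v,u=np.nonzero(mask&(d>0)); return world(name,np.c_[u,v],d[v,u],st)
E
cat > a.py <<'E'
from h import *
st=readout.get_state(); print({k:np.round(v,3) for k,v in st.items()}, ctrl.nose_length)
for n in("scene","top"):
    p,d=imaging.capture(n); cv2.imwrite(f"pics/{n}0.png",p[:,:,::-1]); m=imaging.camera_model(n); print(n,{k:np.round(v,3) for k,v in m.items()})
    np.save(f"{n}0.npy",d)
    for l in("fixture","hood","button_seat","oil_can","spray_can","tape_measure","flux_tin"):
        r=nets.silhouettes(l,n)[:1]
        for x in r:
            c=cloud(n,d,x["pixels"]); print(l,round(x["p"],2),np.round(x["centre"]),len(c),np.round(np.median(c,0),3) if len(c) else "", np.round(np.percentile(c,[2,98],axis=0),3).tolist())
            np.save(f"{n}_{l}.npy",c)
E
python3 a.py
```

```text
pics
{'time': np.float64(0.0), 'q': array([-1.39 ,  0.537, -0.004,  1.539,  0.003,  1.067, -0.071]), 'joint_vel': array([ 0.   ,  0.002, -0.001, -0.001,  0.001, -0.001, -0.   ]), 'tau': array([ 0.0000e+00, -5.7099e+01,  9.9100e-01, -2.5160e+01, -5.6000e-02,
        1.8000e-02,  0.0000e+00]), 'tcp_pos': array([0.159, 0.63 , 0.26 ]), 'orientation': array([[-0.97 ,  0.244, -0.   ],
       [ 0.244,  0.97 , -0.002],
       [-0.   , -0.002, -1.   ]]), 'ft_force': array([-0.975, -0.655,  0.18 ]), 'moment': array([-0.06 ,  0.014,  0.019]), 'grip_force': np.float64(0.0), 'gripper_width': np.float64(0.997)} 0.022
scene {'vertical_fov': np.float64(52.362), 'cx': np.float64(320.091), 'cy': np.float64(248.248), 'k1': np.float64(-0.125), 'R': array([[ 0.872, -0.49 , -0.002],
       [-0.239, -0.422, -0.875],
       [ 0.428,  0.763, -0.484]]), 't': array([-0.679,  0.048,  1.123])}
fixture 0.9 [252. 251.] 4685 [ 0.45  -0.286  0.07 ] [[0.368, -0.322, 0.006], [0.54, -0.142, 0.08]]
hood 0.6 [247. 243.] 3889 [ 0.453 -0.268  0.071] [[0.371, -0.322, 0.031], [0.542, -0.138, 0.088]]
button_seat 0.8 [248. 242
[... 764 characters left out ...]
9 [254. 273.] 6092 [ 0.464 -0.22   0.072] [[0.377, -0.307, 0.037], [0.551, -0.134, 0.09]]
hood 0.61 [252. 268.] 5758 [ 0.465 -0.22   0.072] [[0.383, -0.307, 0.068], [0.547, -0.135, 0.09]]
button_seat 0.72 [254. 272.] 6000 [ 0.465 -0.22   0.072] [[0.382, -0.307, 0.066], [0.551, -0.133, 0.09]]
oil_can 0.82 [300. 158.] 887 [ 0.718 -0.326  0.076] [[0.692, -0.362, 0.005], [0.753, -0.29, 0.145]]
spray_can 0.93 [396. 238.] 1100 [ 0.542 -0.522  0.161] [[0.514, -0.558, 0.011], [0.576, -0.501, 0.19]]
tape_measure 0.98 [384. 316.] 635 [ 0.371 -0.512  0.058] [[0.342, -0.549, -0.0], [0.399, -0.481, 0.065]]
flux_tin 0.71 [252. 140.] 935 [ 0.77  -0.199  0.04 ] [[0.738, -0.233, 0.0], [0.809, -0.164, 0.044]]
```

```bash
cat > b.py <<'E'
from h import *
for n in("top","scene"):
    c=np.load(n+"_hood.npy"); d=np.load(n+"0.npy")
    t=c[(c[:,2]>.064)&(c[:,2]<.0775)]
    r=cv2.minAreaRect((t[:,:2]*1000).astype(np.float32)); print(n,r,np.median(t[:,2]))
    b=c[(c[:,2]>.081)]; print("btn",len(b),b.mean(0).round(4),np.median(b,0).round(4),np.percentile(b[:,2],[5,50,95]).round(4))
    rb=cv2.minAreaRect((b[:,:2]*1000).astype(np.float32)); print(rb)
im=np.vstack([cv2.resize(cv2.imread("pics/top0.png")[190:350,170:450],None,fx=2,fy=2),cv2.resize(cv2.imread("pics/scene0.png")[180:320,140:420],None,fx=2,fy=2)[:280]])
cv2.imwrite("pics/v1.png",im)
E
python3 b.py
```

```text
top ((465.61334228515625, -220.09686279296875), (172.45654296875, 164.19113159179688), 77.26520538330078) 0.07203025337021773
btn 174 [ 0.4087 -0.2085  0.0907] [ 0.4084 -0.209   0.0907] [0.0881 0.0907 0.0935]
((408.1695861816406, -209.09828186035156), (30.196409225463867, 30.12226104736328), 0.18051761388778687)
scene ((463.5892028808594, -222.2263641357422), (180.30638122558594, 165.56845092773438), 77.255126953125) 0.07164060113956389
btn 92 [ 0.4057 -0.212   0.0897] [ 0.4056 -0.213   0.0903] [0.0839 0.0903 0.0917]
((406.43994140625, -210.80380249023438), (28.490224838256836, 30.01567840576172), 52.50994873046875)
```

View pics/v1.png

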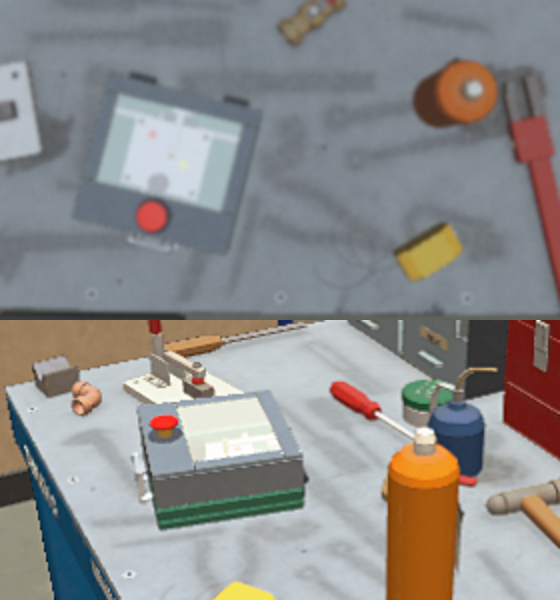

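The hood shows as a rectangle with the red button at the near edge (top view about [247,298] full-frame). The fixture centre is about (0.4655, -0.220) with yaw about -12.7°, and the button top is about 90.7 mm high. Next I check path clearance and work out the first moves.

```bash
cat >> h.py <<'E'
F=np.array([465.3,-220.6,0.]); YAW=np.radians(-12.7)
Rf=np.array([[np.cos(YAW),-np.sin(YAW),0],[np.sin(YAW),np.cos(YAW),0],[0,0,1]])
def toolR(phi):  # fixture-aligned tool, tilted phi towards the robot
    return Rf@np.array([[-1,0,0],[0,1,0],[0,0,-1.]])@cv2.Rodrigues(np.array([0,phi,0.]))[0]
def tcp_for(tip,phi,tx=0): # tip contact (fixture mm), tx = offset of contact along tool x on the tip face
    R=toolR(phi); return F+Rf@np.array(tip,float)-R@np.array([tx,0,22.]),R
def delta(tip,phi,tx=0):
    s=readout.get_state(); O=np.array(s["orientation"]); p,R=tcp_for(tip,phi,tx)
    print("t",s["time"].round(2),"tcp",np.round(np.array(s["tcp_pos"])*1000,1),"turn",cv2.Rodrigues(O.T@R)[0].ravel().round(3),"shift",(O.T@(p-np.array(s["tcp_pos"])*1000)).round(1),"F",np.round(s["ft_force"],1),"w",round(float(s["gripper_width"]),2))
def fix(w): return Rf.T@(np.asarray(w)*1000-F)
E
python3 - <<'E'
from h import *
d=np.load("top0.npy"); c=cloud("top",d,d>0)
for y0 in np.arange(-.5,.7,.1):
    print(round(y0,1),[round(float(np.max(c[(abs(c[:,0]-x)<.05)&(abs(c[:,1]-y0)<.05),2],initial=-1)),2) for x in np.arange(.2,.9,.1)])
delta((-58,0,130),0.5,-9)
print(np.array(tcp_for((-58,0,130),0.5,-9)[0]))
E
```

```text
-0.5 [-0.75, 0.06, 0.07, 0.19, 0.19, 0.03, 0.2]
-0.4 [-0.75, 0.01, 0.01, 0.01, 0.05, 0.15, 0.2]
-0.3 [-0.75, 0.01, 0.08, 0.08, 0.03, 0.14, 0.2]
-0.2 [0.0, 0.01, 0.09, 0.08, 0.08, 0.04, 0.28]
-0.1 [0.0, 0.01, 0.08, 0.08, 0.02, 0.03, 0.28]
-0.0 [0.0, 0.01, 0.03, 0.07, 0.02, 0.01, 0.28]
0.1 [0.0, 0.04, 0.04, 0.17, 0.02, 0.02, 0.27]
0.2 [0.0, 0.04, 0.04, 0.03, 0.03, 0.02, 0.27]
0.3 [-0.75, -1.0, -1.0, -1.0, -1.0, -1.0, -1.0]
0.4 [-0.75, -1.0, -1.0, -1.0, -1.0, -1.0, -1.0]
0.5 [-0.75, -1.0, -1.0, -1.0, -1.0, -1.0, -1.0]
0.6 [-0.75, -0.74, -0.74, -0.74, -0.74, -0.74, -0.74]Traceback (most recent call last):
  File "<stdin>", line 5, in <module>
  File "h.py", line 28, in delta
    print("t",s["time"].round(2),"tcp",np.round(np.array(s["tcp_pos"])*1000,1),"turn",cv2.Rodrigues(O.T@R)[0].ravel().round(3),"shift",(O.T@(p-np.array(s["tcp_pos"])*1000)).round(1),"F",np.round(s["ft_force"],1),"w",round(float(s["gripper_width"]),2))
              ^^^^^^^^^^^^^^^
AttributeError: 'float' object has no attribute 'round'
```

drive_tool(
  series=[
    [[0,0,-0.025,-40,-16,0,1],[0,0,0,-40,-16,0,1],[0,0,0,-40,-16,0,1],[0,0,0,-40,-16,0,1],[0,0,0,-40,-16,0,1],[0,0,0,-40,-16,0,1],[0,0,0,-40,-16,0,1],[0,0,0,-40,-16,0,1]],
  ],
  force=10,
)

```text
time: 1.8
tcp_pos: [0.4433, 0.4333, 0.2609]
orientation: [[-0.976, 0.22, 0.0], [0.22, 0.976, 0.0], [-0.0, 0.0, -1.0]]
ft_force: [1.1, 0.8, 0.0]
gripper_width: 0.116
grip_force: 0.0
```

drive_tool(
  series=[
    [[0,0,0,-8,-39,0,1],[0,0,0,-8,-39,0,1],[0,0,0,-8,-39,0,1],[0,0,0,-8,-39,0,1],[0,0,0,-8,-39,0,1],[0,0,0,-8,-39,0,1],[0,0,0,-8,-39,0,1],[0,0,0,-8,-39,0,1]],
  ],
)

```text
time: 2.8
tcp_pos: [0.436, 0.1145, 0.261]
orientation: [[-0.976, 0.22, 0.001], [0.22, 0.976, 0.0], [-0.001, 0.0, -1.0]]
ft_force: [0.2, 0.1, 0.6]
gripper_width: 0.006
grip_force: 0.0
```

drive_tool(
  series=[
    [[0,0,0,-8,-39,0,1],[0,0,0,-8,-39,0,1],[0,0,0,-8,-39,0,1],[0,0,0,-8,-39,0,1],[0,0,0,-8,-39,0,1],[0,0,0,-8,-39,0,1],[0,0,0,-8,-39,0,1],[0,0,0,-8,-39,0,1]],
  ],
)

```text
time: 3.8
tcp_pos: [0.4298, -0.204, 0.261]
orientation: [[-0.976, 0.22, 0.001], [0.22, 0.976, -0.0], [-0.001, 0.0, -1.0]]
ft_force: [0.6, -0.2, 0.4]
gripper_width: 0.003
grip_force: 0.0
```

```bash
sed -i 's/s\["time"\].round(2)/round(float(s["time"]),2)/' h.py
python3 - <<'E'
from h import *
print(np.round(readout.get_state()["q"],3))
delta((-58,0,130),0,0)
delta((-58,0,130),0.5,-9)
print(tcp_for((126,0,172),0.5,9))
E
```

```text
[ 2.000e-03  2.460e-01  4.060e-01  2.005e+00 -1.220e-01  9.130e-01
  1.821e+00]
t 3.8 tcp [ 429.8 -204.   261. ] turn [0.    0.001 0.   ] shift [ 19.8  -8.5 109. ] F [ 0.6 -0.2  0.4] w 0.0
t 3.8 tcp [ 429.8 -204.   261. ] turn [0.    0.501 0.   ] shift [ 17.2  -8.5 107.4] F [ 0.6 -0.2  0.4] w 0.0
(array([ 606.21167731, -252.35581797,  186.99198651]), array([[-0.8561121 ,  0.2198462 , -0.46769617],
       [ 0.1929332 ,  0.97553454,  0.10539988],
       [ 0.47942554,  0.        , -0.87758256]]))
```

drive_tool(
  series=[
    [[0,0,0,5,-2,16,1],[0,0,0,4,-2,16,1],[0,0,0,4,-2,16,1],[0,0,0,4,-2,16,1],[0,0.125,0,0,0,0,1],[0,0.125,0,0,0,0,1],[0,0.125,0,0,0,0,1],[0,0.125,0,0,0,0,1]],
  ],
)

```text
time: 4.8
tcp_pos: [0.412, -0.2068, 0.1971]
orientation: [[-0.855, 0.22, -0.47], [0.192, 0.976, 0.106], [0.482, 0.0, -0.876]]
ft_force: [0.3, 0.5, -0.8]
gripper_width: 0.003
grip_force: 0.0
```

Run:
```python
from h import *
print(np.round(readout.get_state()["q"],3))
delta((-58,0,100),0.5,-9)
```

```text
[ 0.047  0.613  0.397  1.758 -0.126  1.311  1.847]
t 4.8 tcp [ 412.  -206.8  197.1] turn [-0.    -0.003  0.   ] shift [-35.1  -1.8  64.5] F [ 0.3  0.5 -0.8] w 0.0
```

drive_tool(
  series=[
    [[0,0,0,-6,-2,11,1],[0,0,0,-6,0,11,1],[0,0,0,-6,0,11,1],[0,0,0,-6,0,11,1],[0,0,0,-6,0,11,1],[0,0,0,-5,0,10,1],[0,0,0,0,0,0,1],[0,0,0,0,0,0,1]],
  ],
)

```text
time: 5.8
tcp_pos: [0.4108, -0.2088, 0.1231]
orientation: [[-0.856, 0.22, -0.467], [0.193, 0.976, 0.105], [0.479, -0.0, -0.878]]
ft_force: [-0.3, -0.6, -0.7]
gripper_width: 0.006
grip_force: 0.0
```

Run:
```python
from h import *
delta((-58,0,90),0.5,-9)
im=[]
for n,b in(("scene",(170,310,130,330)),):
    p,d=imaging.capture(n); im.append(cv2.resize(p[b[0]:b[1],b[2]:b[3],::-1],None,fx=3,fy=3))
cv2.imwrite("pics/v2.png",im[0])
s=readout.get_state();p,d=imaging.capture("wrist"); cv2.imwrite("pics/w2.png",p[:,:,::-1])
```

```text
t 5.8 tcp [ 410.8 -208.8  123.1] turn [-0.  0. -0.] shift [-4.9  0.5  8.1] F [-0.3 -0.6 -0.7] w 0.01
```

View pics/v2.png

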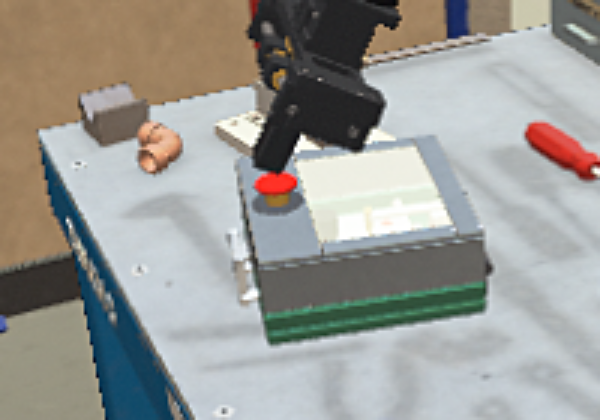

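drive_tool(
  series=[
    [[0,0,0,-0.7,0,1.3,1],[0,0,0,-0.7,0,1.3,1],[0,0,0,-0.7,0,1.3,1],[0,0,0,-0.7,0,1.3,1],[0,0,0,-0.7,0,1.3,1],[0,0,0,-0.7,0,1.3,1],[0,0,0,0,0,0,1],[0,0,0,0,0,0,1]],
  ],
)

```text
time: 6.9
tcp_pos: [0.4105, -0.2086, 0.1141]
orientation: [[-0.856, 0.22, -0.468], [0.193, 0.975, 0.105], [0.479, -0.0, -0.878]]
ft_force: [-1.1, -0.7, 0.8]
gripper_width: 0.005
grip_force: 0.7
```

drive_tool(
  series=[
    [[0,0,0,-0.25,0,0.4,1],[0,0,0,-0.25,0,0.45,1],[0,0,0,-0.25,0,0.45,1],[0,0,0,-0.25,0,0.45,1],[0,0,0,0,0,0,1],[0,0,0,0,0,0,1],[0,0,0,0,0,0,1],[0,0,0,0,0,0,1]],
  ],
)

```text
time: 7.9
tcp_pos: [0.4106, -0.2086, 0.112]
orientation: [[-0.856, 0.22, -0.468], [0.193, 0.976, 0.105], [0.479, 0.0, -0.878]]
ft_force: [0.1, 0.4, 3.4]
gripper_width: 0.01
grip_force: 1.2
```

drive_tool(
  series=[
    [[0,0,0,-0.25,0,0.45,1],[0,0,0,-0.25,0,0.45,1],[0,0,0,-0.25,0,0.45,1],[0,0,0,-0.25,0,0.45,1],[0,0,0,0,0,0,1],[0,0,0,0,0,0,1],[0,0,0,0,0,0,1],[0,0,0,0,0,0,1]],
  ],
)

```text
time: 8.9
tcp_pos: [0.4107, -0.2087, 0.1102]
orientation: [[-0.856, 0.22, -0.467], [0.193, 0.975, 0.105], [0.479, -0.0, -0.878]]
ft_force: [0.4, 0.6, 5.1]
gripper_width: 0.006
grip_force: 2.6
```

drive_tool(
  series=[
    [[0,0,0,-0.25,0,0.45,1],[0,0,0,-0.25,0,0.45,1],[0,0,0,0,0,0,1],[0,0,0,0,0,0,1],[0,0,0,0,0,0,1],[0,0,0,0,0,0,1],[0,0,0,0,0,0,1],[0,0,0,0,0,0,1]],
  ],
)

```text
time: 9.9
tcp_pos: [0.4103, -0.2086, 0.1091]
orientation: [[-0.856, 0.22, -0.468], [0.193, 0.975, 0.106], [0.48, 0.0, -0.877]]
ft_force: [-0.3, 0.3, 5.8]
gripper_width: 0.002
grip_force: 2.7
```

Run:
```python
from h import *
for i in range(3):
    p,d=imaging.capture("top"); s=readout.get_state(); print(np.round(s["ft_force"],1), np.round(s["tcp_pos"],4))
c=cloud("top",d,d>0)-0; q=(c*1000-F)@Rf
for y in(-60,60):
    m=(abs(q[:,1]-y)<20); print(y,[round(float(np.median(q[m&(abs(q[:,0]-x)<6),2])),1) for x in(-75,-70,-60,70)])
c0=cloud("top",np.load("top0.npy"),d>0); q=(c0*1000-F)@Rf
for y in(-60,60):
    m=(abs(q[:,1]-y)<20); print(y,[round(float(np.median(q[m&(abs(q[:,0]-x)<6),2])),1) for x in(-75,-70,-60,70)])
```

```text
[-1.   0.5  6.5] [ 0.4104 -0.2086  0.1092]
[ 0.4 -0.4  5.9] [ 0.4104 -0.2086  0.1092]
[ 0.4 -0.2  5.3] [ 0.4104 -0.2086  0.1092]
-60 [74.0, 74.1, 74.7, 73.5]
60 [665.1, 658.2, 646.0, 468.6]
-60 [72.4, 72.7, 72.7, 72.7]
60 [72.4, 73.0, 73.2, 72.5]
```

```bash
cat > arc.py <<'E'
from h import *
import sys
PHI=.5
def tcp(th):
    if th<PHI: u,tx=-140+9*th/PHI,-9
    else: u,tx=-149+7*(th-PHI)/(1.48-PHI),9
    x=82+u*np.cos(th)+57*np.sin(th); z=28-u*np.sin(th)+57*np.cos(th)
    return tcp_for((x,0,z),PHI,tx)[0]
if __name__=="__main__":
    s=readout.get_state(); R=np.array(s["orientation"]); P=np.array(s["tcp_pos"])*1000
    print("now offset from th=0:",(R.T@(P-tcp(0))).round(1))
    cur=P if len(sys.argv)<2 else tcp(float(sys.argv[1]))
    t0=float(sys.argv[1]) if len(sys.argv)>1 else 0
    for th in np.arange(t0+.125,1.56,.125):
        r=(R.T@(tcp(th)-cur)/4).round(1); print(round(th,3),r); cur=cur+R@(r*4)
E
python3 arc.py
```

```text
now offset from th=0: [ 1.  -0.3 -0.1]
0.125 [-0.5  0.1 -4.9]
0.25 [-0.9 -0.  -4.8]
0.375 [-1.6 -0.  -4.5]
0.5 [-2.  -0.  -4.3]
0.625 [-2.3 -0.  -4.5]
0.75 [-2.8 -0.  -4.2]
0.875 [-3.4 -0.  -3.7]
1.0 [-3.7 -0.  -3.3]
1.125 [-4.1 -0.  -2.8]
1.25 [-4.4 -0.  -2.2]
1.375 [-4.6  0.  -1.6]
1.5 [-4.8  0.  -1. ]
```

drive_tool(
  series=[
    [[0,0,0,-0.5,0,-4.9,1],[0,0,0,-0.5,0,-4.9,1],[0,0,0,-0.5,0,-4.9,1],[0,0,0,-0.5,0,-4.9,1],[0,0,0,-0.9,0,-4.8,1],[0,0,0,-0.9,0,-4.8,1],[0,0,0,-0.9,0,-4.8,1],[0,0,0,-0.9,0,-4.8,1]],
  ],
)

```text
time: 11.05
tcp_pos: [0.4323, -0.2137, 0.141]
orientation: [[-0.854, 0.22, -0.47], [0.193, 0.975, 0.106], [0.482, 0.0, -0.876]]
ft_force: [-2.5, 0.2, 8.0]
gripper_width: 0.002
grip_force: 3.2
```

Run:
```python
from h import *
s=readout.get_state(); print(np.round(s["ft_force"],1), np.round(s["tcp_pos"],4))
p,d=imaging.capture("scene"); cv2.imwrite("pics/v3.png",cv2.resize(p[170:310,130:330,::-1],None,fx=3,fy=3))
```

```text
[-2.5  0.2  8. ] [ 0.4323 -0.2137  0.141 ]
```

View pics/v3.png

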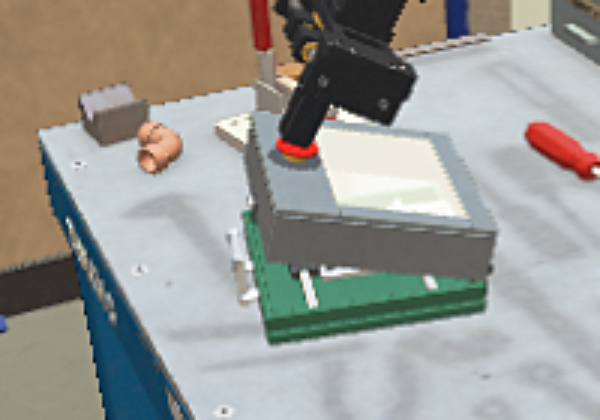

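The hood is released and rising under the finger, with the button still under the tip at [297,148]. I'll keep following the arc.

drive_tool(
  series=[
    [[0,0,0,-1.6,0,-4.5,1],[0,0,0,-1.6,0,-4.5,1],[0,0,0,-1.6,0,-4.5,1],[0,0,0,-1.6,0,-4.5,1],[0,0,0,-2,0,-4.3,1],[0,0,0,-2,0,-4.3,1],[0,0,0,-2,0,-4.3,1],[0,0,0,-2,0,-4.3,1]],
  ],
)

```text
time: 12.1
tcp_pos: [0.4622, -0.2205, 0.165]
orientation: [[-0.856, 0.22, -0.468], [0.193, 0.975, 0.105], [0.48, -0.0, -0.877]]
ft_force: [-1.1, 0.1, 7.3]
gripper_width: 0.006
grip_force: 2.5
```

drive_tool(
  series=[
    [[0,0,0,-2.3,0,-4.5,1],[0,0,0,-2.3,0,-4.5,1],[0,0,0,-2.3,0,-4.5,1],[0,0,0,-2.3,0,-4.5,1],[0,0,0,-2.8,0,-4.2,1],[0,0,0,-2.8,0,-4.2,1],[0,0,0,-2.8,0,-4.2,1],[0,0,0,-2.8,0,-4.2,1]],
  ],
)

```text
time: 13.1
tcp_pos: [0.4966, -0.2282, 0.1857]
orientation: [[-0.856, 0.22, -0.467], [0.193, 0.976, 0.105], [0.479, -0.0, -0.878]]
ft_force: [0.7, -0.9, 5.5]
gripper_width: 0.008
grip_force: 2.0
```

Run:
```python
from h import *
from arc import tcp
s=readout.get_state(); print(np.round(s["ft_force"],1), np.round(s["tcp_pos"],4),np.round(s["q"],2)); R=np.array(s["orientation"])
print("off",R.T@(np.array(s["tcp_pos"])*1000-tcp(.75)))
p,d=imaging.capture("scene"); cv2.imwrite("pics/v4.png",cv2.resize(p[130:310,130:330,::-1],None,fx=3,fy=3))
```

```text
[ 0.7 -0.9  5.5] [ 0.4966 -0.2282  0.1857] [ 0.08  0.76  0.38  1.52 -0.16  1.41  1.84]
off [-0.24008525 -0.54953416 -0.83475535]
```

View pics/v4.png

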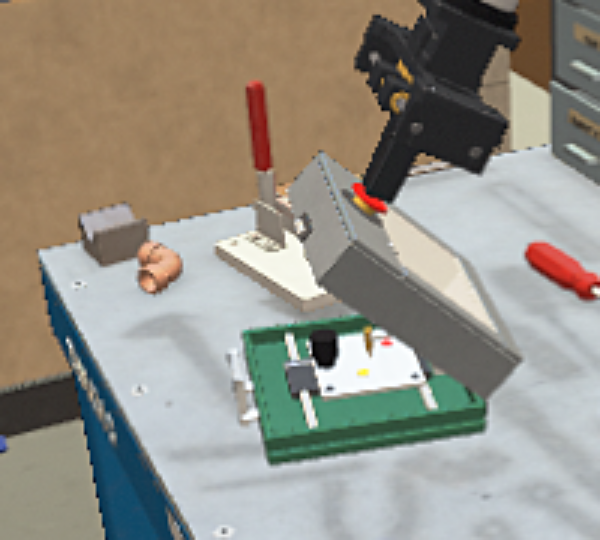

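drive_tool(
  series=[
    [[0,0,0,-3.4,0,-3.7,1],[0,0,0,-3.4,0,-3.7,1],[0,0,0,-3.4,0,-3.7,1],[0,0,0,-3.4,0,-3.7,1],[0,0,0,-3.7,0,-3.3,1],[0,0,0,-3.7,0,-3.3,1],[0,0,0,-3.7,0,-3.3,1],[0,0,0,-3.7,0,-3.3,1]],
  ],
)

```text
time: 14.15
tcp_pos: [0.5343, -0.2366, 0.1965]
orientation: [[-0.857, 0.22, -0.466], [0.193, 0.976, 0.105], [0.478, -0.0, -0.878]]
ft_force: [1.8, 0.2, 4.3]
gripper_width: 0.003
grip_force: 1.9
```

drive_tool(
  series=[
    [[0,0,0,-4.1,0,-2.8,1],[0,0,0,-4.1,0,-2.8,1],[0,0,0,-4.1,0,-2.8,1],[0,0,0,-4.1,0,-2.8,1],[0,0,0,-4.4,0,-2.2,1],[0,0,0,-4.4,0,-2.2,1],[0,0,0,-4.4,0,-2.2,1],[0,0,0,-4.4,0,-2.2,1]],
  ],
)

```text
time: 15.15
tcp_pos: [0.5723, -0.245, 0.1972]
orientation: [[-0.856, 0.22, -0.468], [0.193, 0.976, 0.105], [0.479, 0.0, -0.878]]
ft_force: [3.1, -0.6, 3.7]
gripper_width: 0.001
grip_force: 1.7
```

Run:
```python
from h import *
from arc import tcp
s=readout.get_state(); print(np.round(s["ft_force"],1), np.round(s["tcp_pos"],4),np.round(s["q"],2)); R=np.array(s["orientation"])
print("off",R.T@(np.array(s["tcp_pos"])*1000-tcp(1.25)))
p,d=imaging.capture("scene"); cv2.imwrite("pics/v5.png",cv2.resize(p[110:310,130:370,::-1],None,fx=3,fy=3))
```

```text
[ 3.1 -0.6  3.7] [ 0.5723 -0.245   0.1972] [ 0.11  0.87  0.38  1.26 -0.19  1.55  1.83]
off [-0.49656692 -0.28878929 -0.14681022]
```

View pics/v5.png

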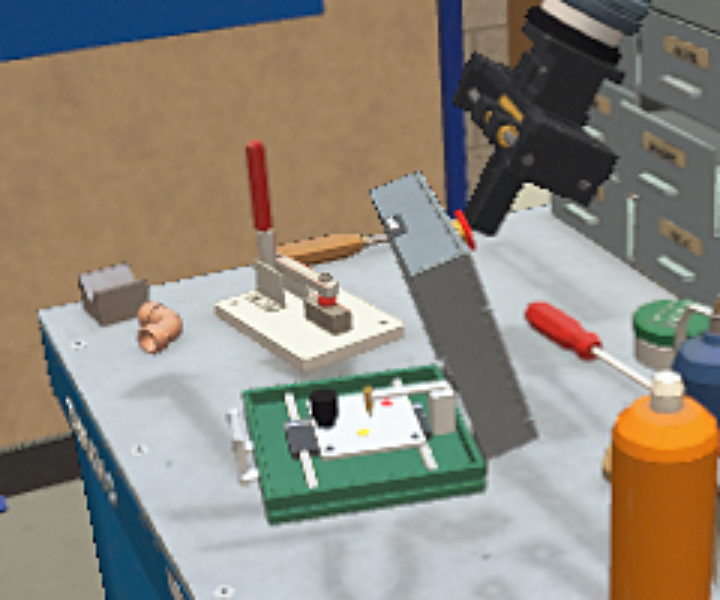

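drive_tool(
  series=[
    [[0,0,0,-4.6,0,-1.6,1],[0,0,0,-4.6,0,-1.6,1],[0,0,0,-4.6,0,-1.6,1],[0,0,0,-4.6,0,-1.6,1],[0,0,0,-4.8,0,-1,1],[0,0,0,-4.8,0,-1,1],[0,0,0,-4.8,0,-1,1],[0,0,0,-4.8,0,-1,1]],
  ],
)

```text
time: 16.2
tcp_pos: [0.6087, -0.2533, 0.1878]
orientation: [[-0.855, 0.22, -0.469], [0.193, 0.975, 0.106], [0.481, 0.0, -0.877]]
ft_force: [0.3, -0.2, -0.1]
gripper_width: 0.003
grip_force: 0.3
```

drive_tool(
  series=[
    [[0,0,0,-4,0,-1,1],[0,0,0,-4,0,-1,1],[0,0,0,-4,0,-2,1],[0,0,0,-4,0,-2,1],[0,0,0,-5,0,-10,1],[0,0,0,0,0,-20,1],[0,0,0,0,0,-30,1],[0,0,0,0,0,-30,1]],
  ],
)

```text
time: 17.2
tcp_pos: [0.6723, -0.2676, 0.2635]
orientation: [[-0.856, 0.22, -0.468], [0.193, 0.976, 0.105], [0.48, -0.0, -0.878]]
ft_force: [-0.2, -0.4, 0.8]
gripper_width: 0.004
grip_force: 0.0
```

Run:
```python
from h import *
s=readout.get_state(); print(np.round(s["ft_force"],1), np.round(s["tcp_pos"],4),np.round(s["q"],2)); R=np.array(s["orientation"])
p,d=imaging.capture("scene"); cv2.imwrite("pics/scene6.png",p[:,:,::-1])
q,e=imaging.capture("top"); cv2.imwrite("pics/top6.png",q[:,:,::-1]); np.save("top6.npy",e)
cv2.imwrite("pics/v6.png",np.hstack([cv2.resize(p[110:310,130:330,::-1],None,fx=2,fy=2),cv2.resize(q[190:390,160:360,::-1],None,fx=2,fy=2)]))
for n in("top","scene"):
  for l,z in(("red_mark",.027),("yellow_mark",.027),("knob_top",.053),("pointer_tip",.03)):
    for r in nets.recognise(l,n)[:2]: print(n,l,round(r["p"],2),np.round(r["centre"],1),"fix",fix(onplane(n,r["centre"],z)[0]).round(1))
```

```text
[-0.2 -0.4  0.8] [ 0.6723 -0.2676  0.2635] [ 0.17  1.04  0.38  0.76 -0.22  1.88  1.79]
top red_mark 0.59 [251.2 270.2] fix [ 0.5  9.3 27. ]
top red_mark 0.58 [256.3 258.9] fix [28.4  4.3 27. ]
top yellow_mark 0.63 [253.3 269.2] fix [ 3.9  5.2 27. ]
top yellow_mark 0.48 [397.9 237.2] fix [ 155.2 -301.9   27. ]
top knob_top 0.8 [250.6 271. ] fix [-0.8  7.3 53. ]
top pointer_tip 0.77 [255.7 262.6] fix [19.8  3.3 30. ]
top pointer_tip 0.56 [250.7 268.1] fix [ 5.  11.3 30. ]
scene red_mark 0.82 [246.9 251.4] fix [-6.  -0.8 27. ]
scene yellow_mark 0.69 [249.3 254.8] fix [ -3.2 -18.4  27. ]
scene knob_top 0.74 [249.5 254.3] fix [ -8.1 -62.1  53. ]
scene pointer_tip 0.9 [270.8 243.8] fix [54.3 14.1 30. ]
```

View pics/v6.png

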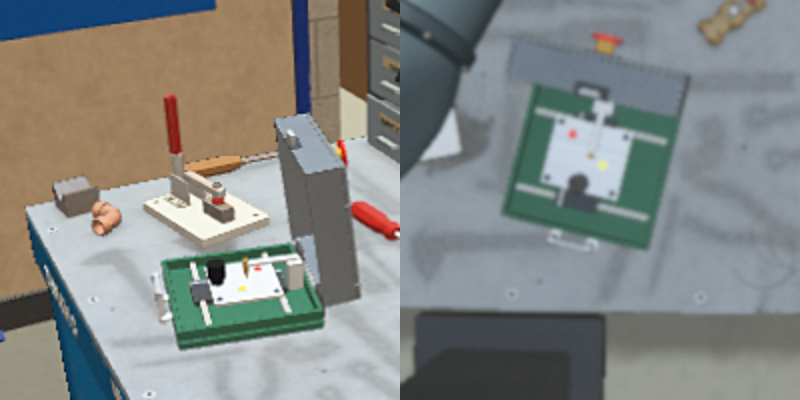

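The hood stands fully open (scene crop [320,190]), and the top crop shows red at [173,134], yellow at [203,165], the knob at [178,182] and the pointer tip near [191,157]. Now I'll measure the marks by colour.

```bash
cat > marks.py <<'E'
from h import *
def blob(p,col,roi):
    h=cv2.cvtColor(p,cv2.COLOR_RGB2HSV); H,S,V=[h[:,:,i].astype(int) for i in range(3)]
    m={"red":((H<8)|(H>172))&(S>90)&(V>90),"yellow":(H>22)&(H<38)&(S>90)&(V>120)}[col]
    k=np.zeros(m.shape,bool); k[roi[0]:roi[1],roi[2]:roi[3]]=1
    n,l,st,c=cv2.connectedComponentsWithStats((m&k).astype(np.uint8)); i=1+np.argsort(-st[1:,4])[:2]
    out=[]
    for j in i:  # weighted by saturation
        v,u=np.nonzero(cv2.dilate((l==j).astype(np.uint8),np.ones((3,3))).astype(bool)); w=S[v,u].clip(40)-40+1e-6
        out.append((np.array([(u*w).sum(),(v*w).sum()])/w.sum(),int(st[j,4])))
    return out
def show(n,p,roi,st=None):
    for c in("red","yellow"):
        for uv,a in blob(p,c,roi): w=onplane(n,uv,.027,st)[0]; print(n,c,a,uv.round(1),"world",(w*1000).round(1),"fix",fix(w).round(1))
E
python3 - <<'E'
from marks import *
p=cv2.imread("pics/top6.png")[:,:,::-1]; show("top",p.copy(),(243,300,232,285))
p=cv2.imread("pics/scene6.png")[:,:,::-1]; show("scene",p.copy(),(230,270,230,285))
print("ptr top",fix(onplane("top",[[255.5,268.5]],.03)[0]),"knob",fix(onplane("top",[[249,281]],.053)[0]))
e=np.load("top6.npy"); c=cloud("top",e,e>0); q=(c*1000-F)@Rf
k=q[(q[:,2]>47)&(q[:,2]<57)&(abs(q[:,0]+40)<30)&(abs(q[:,1])<60)]; print("knob pts",len(k),k.mean(0).round(1),k.min(0).round(1),k.max(0).round(1))
p,R=tcp_for((-45,0,140),0); print("tcp above",p); print(np.round(imaging.camera_model("wrist")["hand_eye"],3))
E
```

```text
top red 7 [245.9 256.6] world [ 498.7 -198.7   27. ] fix [27.7 28.7 27. ]
top yellow 5 [260.9 272. ] world [ 464.2 -233.9   27. ] fix [  1.9 -13.2  27. ]
scene red 6 [258.4 243.6] world [ 497.8 -198.1   27. ] fix [26.7 29.1 27. ]
scene yellow 7 [250.6 253.6] world [ 463. -234.   27.] fix [  0.7 -13.5  27. ]
scene yellow 2 [251.4 239.6] world [ 491.1 -170.3   27. ] fix [14.1 54.7 27. ]
ptr top [ 6.69417612  0.40451788 30.        ] knob [-23.2717054    5.29025311  53.        ]
knob pts 69 [-23.7   5.9  53.5] [-33.5  -4.5  49.5] [-13.6  16.5  56.8]
tcp above [ 421.40094552 -210.7069208   162.        ]
[[ 0.    -0.958 -0.287  0.073]
 [ 1.     0.     0.    -0.001]
 [-0.    -0.287  0.958 -0.124]
 [ 0.     0.     0.     1.   ]]
```

drive_tool(
  series=[
    [[0,-0.125,0,0,0,0,1],[0,-0.125,0,0,0,0,1],[0,-0.125,0,0,0,0,1],[0,-0.125,0,0,0,0,1],[0,0,0,30,1,0,0],[0,0,0,30,1,0,0],[0,0,0,30,1,0,0],[0,0,0,30,1,0,0]],
  ],
)

```text
time: 18.7
tcp_pos: [0.5544, -0.2368, 0.2625]
orientation: [[-0.976, 0.22, -0.0], [0.22, 0.976, 0.0], [0.0, 0.0, -1.0]]
ft_force: [0.8, 0.5, 0.5]
gripper_width: 0.433
grip_force: 0.0
```

drive_tool(
  series=[
    [[0,0,0,30,1,0,0],[0,0,0,30,1,0,0],[0,0,0,30,1,0,0],[0,0,0,26,0,10,0],[0,0,0,0,0,20,0],[0,0,0,0,0,25,0],[0,0,0,0,0,25,0],[0,0,0,0,0,0,0]],
  ],
)

```text
time: 19.7
tcp_pos: [0.4418, -0.2082, 0.1814]
orientation: [[-0.975, 0.22, -0.003], [0.22, 0.975, 0.001], [0.004, 0.0, -1.0]]
ft_force: [-0.6, -0.5, 0.1]
gripper_width: 0.497
grip_force: 0.0
```

Run:
```python
from marks import *
delta((-24,6.5,35),0)
s=readout.get_state(); p,d=imaging.capture("wrist"); cv2.imwrite("pics/v7.png",p[:,:,::-1]); np.save("w7.npy",d)
show("wrist",p,(0,480,0,640),s)
```

```text
t 19.7 tcp [ 441.8 -208.2  181.4] turn [ 0.    -0.004 -0.   ] shift [ -2.1  -0.4 124.3] F [-0.6 -0.5  0.1] w 0.5
wrist red 214 [597.4 270.4] world [520.2 -10.9  27. ] fix [  7.4 216.7  27. ]
wrist red 108 [353.2 293.7] world [ 496.9 -200.3   27. ] fix [26.4 26.7 27. ]
wrist yellow 108 [299.  262.4] world [ 462.5 -235.3   27. ] fix [  0.5 -15.   27. ]
wrist yellow 62 [480.9 398.2] world [ 617.2 -112.7   27. ] fix [124.5 138.6  27. ]
```

View pics/v7.png

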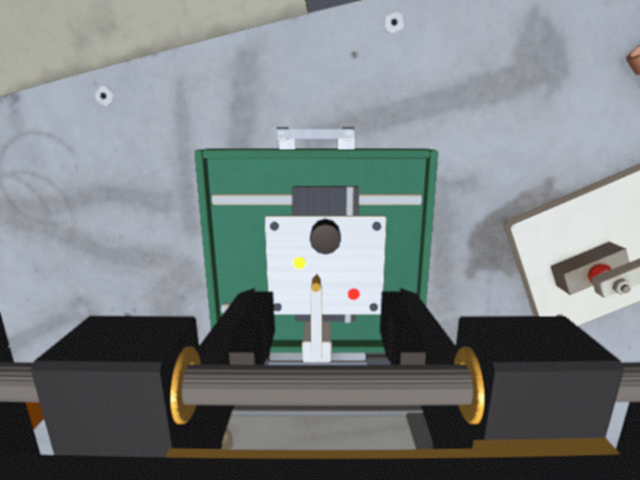

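Run:
```python
from marks import *
s=readout.get_state()
for v in (274,276,278,280): print(v,fix(onplane("wrist",[[316.3,v]],.03,s)[0]).round(1))
p=cv2.imread("pics/v7.png")
cv2.imwrite("pics/v8.png",cv2.resize(p[215:325,255:395],None,fx=5,fy=5,interpolation=cv2.INTER_CUBIC))
u=np.array([[325,237]]); print("knob",fix(onplane("wrist",u,.053,s)[0]).round(1))
```

```text
274 [10.5 -2.2 30. ]
276 [12.1 -2.2 30. ]
278 [13.7 -2.2 30. ]
280 [15.4 -2.2 30. ]
knob [-25.4   4.6  53. ]
```

View pics/v8.png

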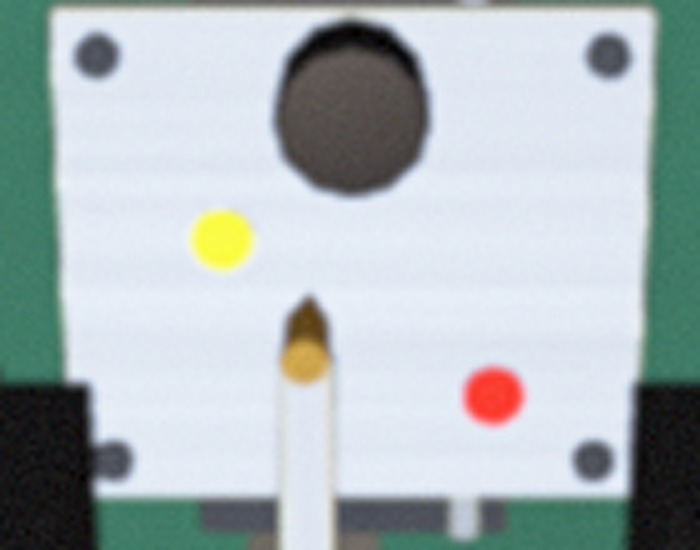

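drive_tool(
  series=[
    [[0,0.004,0,-1,-1,15,0],[0,0,0,0,0,22,0],[0,0,0,0,0,22,0],[0,0,0,0,0,22,0],[0,0,0,0,0,20,0],[0,0,0,0,0,12,0],[0,0,0,0,0,6,0],[0,0,0,0,0,4,0]],
  ],
)

```text
time: 20.75
tcp_pos: [0.4438, -0.2101, 0.0596]
orientation: [[-0.975, 0.22, -0.003], [0.22, 0.975, 0.001], [0.003, -0.0, -1.0]]
ft_force: [-0.2, -0.2, 0.3]
gripper_width: 0.501
grip_force: 0.0
```

drive_tool(
  series=[
    [[0,0,0,0,0,0,0.2],[0,0,0,0,0,0,0.3],[0,0,0,0,0,0,0.4],[0,0,0,0,0,0,0.6],[0,0,0,0,0,0,1],[0,0,0,0,0,0,1],[0,0,0,0,0,0,1],[0,0,0,0,0,0,1]],
  ],
  force=20,
)

```text
time: 21.75
tcp_pos: [0.4436, -0.21, 0.0597]
orientation: [[-0.975, 0.22, -0.004], [0.22, 0.975, 0.001], [0.004, -0.0, -1.0]]
ft_force: [0.7, 0.2, 5.0]
gripper_width: 0.239
grip_force: 20.0
```

```bash
cat > rel.py <<'E'
from marks import *
s=readout.get_state(); p,d=imaging.capture("wrist"); cv2.imwrite("pics/wr.png",p[:,:,::-1])
show("wrist",p,(120,420,150,500),s)
print(np.round(s["tcp_pos"],4),np.round(s["ft_force"],1),s["gripper_width"],"tcp fix",fix(s["tcp_pos"]).round(1))
E
python3 rel.py
```

```text
wrist yellow 109 [419.8 402.6] world [ 506.8 -178.9   27. ] fix [31.4 49.8 27. ]
wrist yellow 109 [234.  403.7] world [ 487.7 -266.8   27. ] fix [ 32.  -40.1  27. ]
[ 0.4436 -0.21    0.0597] [0.7 0.2 5. ] 0.23933090664269466 tcp fix [-23.5   5.6  59.7]
```

View pics/wr.png

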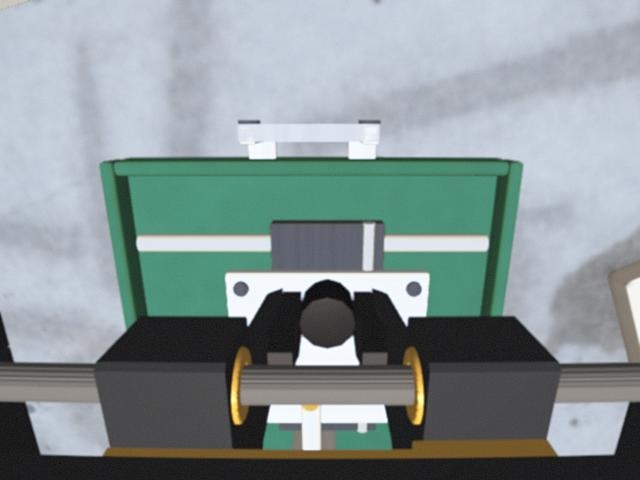

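drive_tool(
  series=[
    [[0,0,0,3,-5,0,1],[0,0,0,3,-5,0,1],[0,0,0,3,-5,0,1],[0,0,0,3,-5,0,1],[0,0,0,3,-5,0,1],[0,0,0,1.3,-3.6,0,1],[0,0,0,0,0,0,1],[0,0,0,0,0,0,1]],
  ],
)

```text
time: 22.8
tcp_pos: [0.4207, -0.2351, 0.0597]
orientation: [[-0.975, 0.221, -0.004], [0.221, 0.975, 0.0], [0.004, -0.001, -1.0]]
ft_force: [0.9, -0.5, 5.8]
gripper_width: 0.241
grip_force: 20.0
```

drive_tool(
  series=[
    [[0,0,0,0,0,0,0.3],[0,0,0,0,0,0,0],[0,0,0,0,0,0,0],[0,0,0,0,0,-15,0],[0,0,0,0,0,-30,0],[0,0,0,0,0,-30,0],[0,0,0,0,0,-45,0],[0,0,0,0,0,0,0]],
  ],
)

```text
time: 23.8
tcp_pos: [0.4236, -0.2353, 0.1831]
orientation: [[-0.975, 0.22, 0.002], [0.22, 0.975, -0.001], [-0.003, -0.001, -1.0]]
ft_force: [-0.2, 0.0, -0.7]
gripper_width: 0.499
grip_force: 0.0
```

```bash
python3 rel.py
python3 - <<'E'
from h import *
p=cv2.imread("pics/wr.png"); cv2.imwrite("pics/v9.png",cv2.resize(p[205:325,255:395],None,fx=5,fy=5,interpolation=cv2.INTER_CUBIC))
E
```

```text
wrist red 94 [354.5 285.5] world [ 474.  -225.5   27. ] fix [ 9.5 -2.8 27. ]
wrist yellow 107 [300.3 254.1] world [ 439.6 -260.5   27. ] fix [-16.3 -44.5  27. ]
wrist yellow 60 [481.  398.5] world [ 602.6 -139.5   27. ] fix [116.1 109.3  27. ]
[ 0.4236 -0.2353  0.1831] [-0.2  0.  -0.7] 0.499499066477293 tcp fix [-37.4 -23.5 183.1]
```

View pics/v9.png

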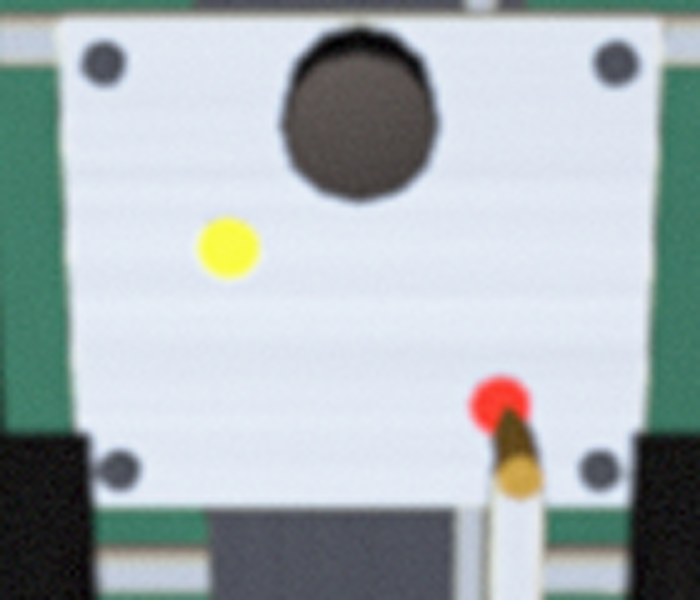

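Run:
```python
from h import *
s=readout.get_state(); t=fix(onplane("wrist",[[356.6,286.6]],.03,s)[0]); print("tip",t.round(1), "yellow move needed",(t-[-16.3,-44.5,30]).round(1))
delta((-39.4,-23.5,36),0)
```

```text
tip [ 6.8 -1.  30. ] yellow move needed [23.1 43.5  0. ]
t 23.85 tcp [ 422.6 -234.6  181.4] turn [-0. -0.  0.] shift [  0.8  -0.5 123.4] F [ 0.  -0.7 -0.7] w 0.5
```

drive_tool(
  series=[
    [[0,0,0,1.7,-0.9,15,0],[0,0,0,0,0,22,0],[0,0,0,0,0,22,0],[0,0,0,0,0,22,0],[0,0,0,0,0,20,0],[0,0,0,0,0,12,0],[0,0,0,0,0,6,0],[0,0,0,0,0,4,0]],
  ],
)

```text
time: 24.85
tcp_pos: [0.4193, -0.2347, 0.0562]
orientation: [[-0.975, 0.22, -0.004], [0.22, 0.975, 0.001], [0.004, -0.0, -1.0]]
ft_force: [0.6, -0.1, -0.2]
gripper_width: 0.495
grip_force: 0.0
```

drive_tool(
  series=[
    [[0,0,0,0,0,0,0.2],[0,0,0,0,0,0,0.3],[0,0,0,0,0,0,0.4],[0,0,0,0,0,0,0.6],[0,0,0,0,0,0,1],[0,0,0,0,0,0,1],[0,0,0,0,0,0,1],[0,0,0,0,0,0,1]],
  ],
  force=20,
)

```text
time: 25.85
tcp_pos: [0.4196, -0.2348, 0.0568]
orientation: [[-0.975, 0.22, -0.003], [0.22, 0.975, 0.001], [0.004, -0.0, -1.0]]
ft_force: [-1.0, 0.6, 4.7]
gripper_width: 0.24
grip_force: 20.0
```

drive_tool(
  series=[
    [[0,0,0,0,0,0,1],[0,0,0,-4,7,0,1],[0,0,0,-5,8,0,1],[0,0,0,-5,8,0,1],[0,0,0,-5,8,0,1],[0,0,0,-4,7,0,1],[0,0,0,-3,4.9,0,1],[0,0,0,0,0,0,1]],
  ],
)

```text
time: 26.85
tcp_pos: [0.4547, -0.1985, 0.0568]
orientation: [[-0.976, 0.22, -0.003], [0.22, 0.976, 0.001], [0.003, -0.0, -1.0]]
ft_force: [-0.6, 1.0, 6.6]
gripper_width: 0.241
grip_force: 20.0
```

drive_tool(
  series=[
    [[0,0,0,0,0,0,0.3],[0,0,0,0,0,0,0],[0,0,0,0,0,0,0],[0,0,0,0,0,-20,0],[0,0,0,0,0,-40,0],[0,0,0,0,0,-40,0],[0,0,0,0,0,-20,0],[0,0,0,0,0,0,0]],
  ],
)

```text
time: 27.85
tcp_pos: [0.4555, -0.1989, 0.1776]
orientation: [[-0.976, 0.22, -0.001], [0.22, 0.976, 0.0], [0.001, 0.0, -1.0]]
ft_force: [0.7, 0.6, 0.0]
gripper_width: 0.499
grip_force: 0.0
```

drive_tool(
  series=[
    [[0,0,0,0,0,0,0],[0,0,0,0,0,0,0],[0,0,0,0,0,0,0],[0,0,0,0,0,0,0],[0,0,0,0,0,0,0],[0,0,0,0,0,0,0],[0,0,0,0,0,0,0],[0,0,0,0,0,0,0]],
  ],
)

```text
time: 28.85
tcp_pos: [0.4547, -0.1987, 0.1765]
orientation: [[-0.976, 0.22, -0.004], [0.22, 0.976, 0.001], [0.004, 0.0, -1.0]]
ft_force: [0.4, -0.3, 0.1]
gripper_width: 0.5
grip_force: 0.0
```

```bash
python3 rel.py
cat > tip.py <<'E'
from marks import *
# brass pointer tip: the brown part's topmost pixels; print its pixel outline and the yellow disc's
p=cv2.imread("pics/wr.png")[:,:,::-1].copy(); s=readout.get_state()
h=cv2.cvtColor(p,cv2.COLOR_RGB2HSV); m=(h[:,:,0]>10)&(h[:,:,0]<22)&(h[:,:,1]>90); m[:230]=0; m[330:]=0; m[:,:270]=0; m[:,370:]=0
n,l,st,c=cv2.connectedComponentsWithStats(m.astype(np.uint8)); j=1+np.argmax(st[1:,4]); v,u=np.nonzero(l==j)
print("brown box",st[j],[(int(a),u[v==a].tolist()) for a in sorted(set(v))[:4]])
uv=[u[v==v.min()].mean(),v.min()]; print("tip fix",fix(onplane("wrist",[uv],.03,s)[0]).round(1))
cv2.imwrite("pics/v10.png",np.hstack([cv2.resize(p[215:325,255:395,::-1],(560,440),interpolation=cv2.INTER_CUBIC)]))
E
python3 tip.py
```

```text
wrist red 109 [355.7 295.1] world [ 509.1 -189.1   27. ] fix [35.8 40.4 27. ]
wrist yellow 93 [300.6 262.9] world [ 474.5 -224.    27. ] fix [ 9.7 -1.3 27. ]
wrist yellow 62 [480.9 398.2] world [ 625.7 -104.7   27. ] fix [131.  148.3  27. ]
[ 0.4547 -0.1987  0.1765] [ 0.4 -0.3  0.1] 0.4998175488620933 tcp fix [-15.1  19.1 176.5]
brown box [293 265  10  15  97] [(265, [299, 300]), (266, [298, 299, 300]), (267, [296, 297, 298, 299, 300, 301]), (268, [296, 297, 298, 299, 300, 301])]
tip fix [10.2 -1.9 30. ]
```

View pics/v10.png

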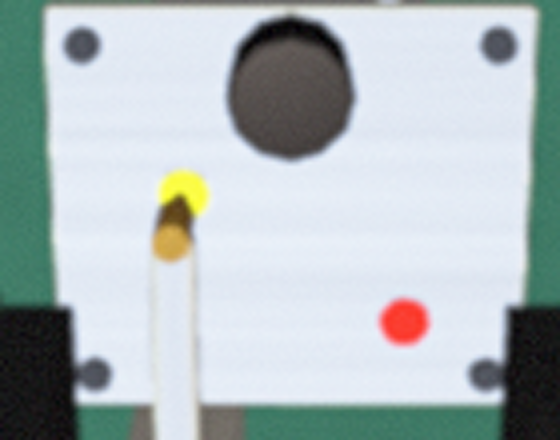

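The yellow disc (crop [184,193]) sits under the pointer tip ([180,196]), about 1 mm off. I'll check the hood height and the bystanders, then hand in.

Run:
```python
from h import *
p,d=imaging.capture("scene"); c=cloud("scene",d,d>0); q=(c*1000-F)@Rf
k=q[(q[:,0]>60)&(q[:,0]<140)&(abs(q[:,1])<90)]; z=np.percentile(k[:,2],99); print("hood top",z.round(1))
for l in("oil_can","spray_can","tape_measure","flux_tin"):
    r=nets.silhouettes(l,"scene")[:1]
    if r: print(l,np.round(np.median(cloud("scene",d,r[0]["pixels"]),0),3))
print(readout.get_state()["time"])
if z>180: print(job.finish_job())
```

```text
hood top 196.9
oil_can [ 0.717 -0.349  0.066]
spray_can [ 0.529 -0.557  0.104]
tape_measure [ 0.365 -0.533  0.042]
flux_tin [ 0.75  -0.208  0.039]
29.15
the job is handed in; nothing more can be done
None
```

I handed the job in at about 29 s: the hood stands fully open after a steadied rise, the red mark was held under the pointer for over a second, the yellow mark now lies under it (about 1 mm off by the wrist camera), the knob is released and the cans, tin and tape measure have not moved; the hand-in did not return the judge's result.

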